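# Air the washed canister and latch it

### The arm

A 6-joint arm with a two-finger parallel gripper is mounted at the origin on the work surface. World frame = base frame: x ahead of the robot, y to its left, z up, the work surface at z = 0. Lengths are in m, angles in rad, forces in N, time in s.
With the tool pointing down it reaches from about 0.225 to 0.875 m from the base axis. Payload 3.4 kg.
Tool frame: the origin (TCP) lies between the finger pads; the fingertips stand 8 mm ahead of it and the grasp point (between the pads) lies 11 mm behind it; z points along the fingers, y is the line along which they close (so a half turn about z gives the same grasp; the last joint's range is limited). The gripper opens to 85 mm and grips with 20 to 120 N. Pads are 22 mm wide; open, the fingers measure 114 mm over their backs; the gripper's body (76 mm by 85 mm) begins 54 mm behind the grasp point. The pads swing forward as they close: fully open they stand 13 mm farther back than shut.
Start: joints at [1.217, 0.276, 1.505, -0, 1.361, -0.121], TCP at [0.133, 0.56, 0.239] pointing down, gripper open.
Joint ranges: [-2.89, 2.89], [-0.75, 2.08], [0.22, 2.7], [-1.18, 4.32], [0.11, 2.71], [-2.7, 2.7]. Speed limits (rad/s): [2.57, 2.57, 3.14, 3.14, 3.14, 3.14].

### API

Orientations are given as a unit quaternion [w, x, y, z].
In Python, from rig import manip gives the robot as it stands.
- The arm moves only by the tool move_arm, never from a script. Its argument "deltas" is a list that holds one entry, the list of rows, each a list of 5 numbers: the shift along the tool's x, y, z normalised to -1 to 1, where 1 is 80 cm, then the turn about the tool's z normalised to -1 to 1, where 1 is 120 degrees, then the closure, from -1 (fully open) to 1 (shut). In form: [[[tx, ty, tz, twist, grip], ...]]. A call has 1 to 12 rows; each row is the pose to reach, as a shift and turn from the pose commanded when the call began, along the tool's axes at that moment; what a row does not reach only later rows make up. A row lasts 1/10 s, in which the tool goes at most 50 mm and 8.59 degrees, less where a joint would pass 70% of its speed; a pose out of reach is approached as far as the arm can. A call with a number of a shift or a turn outside -1 to 1 is refused whole. A call with a gripper value outside its range is refused whole. The fingers move at their own pace and stop on an object; "squeeze" is the grip in N (left out, the last holds). Time passes only in rows, so rows that repeat a pose let the fingers close. It gives the time, the measured TCP pose, the force, the opening and the grip force at its end, in the units of the state.
- manip.get_state(): the state, without advancing time (a new reading comes with each control period).
- manip.get_image(name): name is "scene" or "top" or "wrist"; returns the picture (480x640x3 uint8, red, green, blue); there is no depth.
- manip.camera_params(name): a dict with "fx", "fy", "cx", "cy" (pixels), "R" (3x3) and "t" (3): a world point X has camera coordinates R X + t; the wrist camera has in their place "tool_from_camera" (4x4, takes a point from camera to tool coordinates, whose origin is the TCP and whose axes are the flange's). Camera axes: x right, y down, z forward; pixel columns grow to the right and rows downward; lengths in m; the calibration is good to about 2 mm. A picture is of the moment at which its call begins: read the wrist's pose just before it. camera_params takes no time and is no camera call.
- manip.sign_off(): hands the job in; it is judged then, once.
The state is a dict: "clock": time; "qpos": joint angles; "qd": joint speeds; "effort": joint torques, N m; "position": TCP position; "ee_rot": TCP orientation; "contact_force": force on the tool from outside, world axes, zero at the start; "moment": the same for the moment, N m; "width": finger opening in m; "gripper_force": force on a finger pad.
Only numpy, scipy, OpenCV 4.12 (cv2) and the standard library are available. Lean on these libraries where they do the work, as an engineer would, in place of code of your own. Each camera call takes 0.05 s, during which the arm holds its last target. There are 200 camera calls.

### The job

The taller of the two clear canisters has just been washed: with your fingertips press the flat paddle of its front lever right down so that the linked lid stands wide open, keep it open for three seconds to air it, then let the paddle come back up slowly, so that the lid eases shut and does not slam. Then press the flip latch on top of that lid down flat. Only press: do not put a finger on the lid or its latch while the lid is open, do not open the shorter canister, and lift or shift nothing else on the shelf.

Things in the scene. Friction and masses are not known exactly. Their poses are not given: they have to be found in the camera images.
- tall: The taller canister, screwed to the shelf: clear acrylic box 130 x 130 mm, 190 mm high (202 mm with the light wooden lid), origin at the centre of its underside, z up. Its own -x side is the front, where the lever's paddle sticks out; the lid's hinge is at its +x side.
- tall_paddle (a point): Centre of the top face of the tall canister's steel paddle, where to press. The paddle is 60 mm wide (canister's y), 36 mm deep (x), 8 mm thick; at rest it lies 135 mm in front of the canister's centre, 188 mm above the shelf, level. Pressing takes it 55 mm down, almost straight (2 mm sideways), to a stop, against a spring: about 4 N at first, 6 N at the stop. It follows the finger back up; let go, it springs back at once and the lid slams.
- tall_lever (a joint): Tall canister's lever angle, rad: 0 at rest, 0.42 pressed to the stop. It turns about the canister's y axis, on a pivot 160 mm above the shelf above the canister's centre. A bar 10 mm thick runs behind the paddle and on along both outer sides, 78 mm from the middle.
- tall_lid (a joint): Tall canister's lid angle, rad: 0 shut, 1.09 wide open. Always 2.6 times the lever angle. The lid is a light wooden panel 135 x 138 x 10 mm, hinged along the top of the canister's +x side; its front edge swings up and back, away from the paddle. Eased shut means closing slower than 3 rad/s all the way; taking about two seconds over it is ample.
- tall_lid_front (a point): Middle of the front top edge of the tall canister's lid, 202 mm above the shelf when shut.
- tall_latch (a joint): Flip latch angle, rad: 0 flat on the lid (latched), starts standing up at 0.45 to 0.75 and stays where it is left (stiff hinge, about 1 N pressed at its tip).
- tall_latch_hinge (a point): Middle of the flip latch's hinge axis, on the lid's top, 16 mm behind the lid's front edge, 206 mm above the shelf with the lid shut.
- tall_latch_tip (a point): Free end of the flip latch, a steel flap 55 mm long, 30 mm wide, 5 mm thick. It leans back, towards the lid's hinge (canister's +x), and folds down that way when it is pressed from above near its tip (let the finger move back a little with it, or it may stick); flat, its top is 209 mm above the shelf.
- short: The shorter canister, screwed to the shelf: same make and footprint, 120 mm high, latch already flat, paddle at 118 mm; leave alone. Origin at the centre of its underside.
- short_lid (a joint): Lid angle of the shorter canister, rad, 0 shut; keep shut.
- popper: Bystander: aluminium stovetop popper, 220 mm across, 180 mm tall plus a crank on top; origin at the centre of its underside; loose.
- bowls: Bystander: three nested stainless bowls, 196 mm across, 106 mm high together; origin at the centre of its underside; loose.
- scoop: Bystander: blue silicone scoop, cup 72 mm across, 34 mm high, its flat handle runs 150 mm towards its own -x; origin at the centre of its underside (of its cup); loose.
- shaker: Bystander: steel salt shaker, 44 mm across, 92 mm tall; origin at the centre of its underside; loose.
- oil: Bystander: amber oil bottle, 60 mm across, 210 mm tall; origin at the centre of its underside; loose.
- cup: Bystander: white egg cup, 64 mm across, 70 mm tall; origin at the centre of its underside; loose.

How it is judged:
By the outcome, as a careful person would: the job done as asked, in the order asked, and still so for the second after the job is handed in, with the robot touching nothing.
It also fails if it takes over 51 s, if anything falls off the work surface, if the arm or the gripper's body presses on something with over 40 N, if the wrist force passes 120 N, or if a joint passes its speed limit or range.

## Working session

There is one attempt and no reset: what is moved stays moved. The work goes in short steps, Python scripts to look and compute and a tool call to move; the robot and the scene stay as the last step left them, time stands still between calls to the robot, and variables do not carry over. Pictures are saved under pics/ and viewed, at most 10 in all, crops included, and the job is handed in when it is done.

Besides the shell and the picture viewer there is one more tool, called after "Call:" as a command line: name --argument value ..., lists and objects as JSON in quotes. move_arm: Moves the arm, as the interface text tells. Scaled input: -1 to 1 covers 80 cm each way for a shift and 120 degrees each way for a turn. Its arguments: {"type":"object","properties":{"deltas":{"type":"array","items":{"type":"array","items":{"type":"array","items":{"type":"number","minimum":-1,"maximum":1}}}},"squeeze":{"type":"number"}},"required":["deltas"]}

```bash
mkdir -p pics
python3 - <<'E'
from rig import manip
import cv2
s=manip.get_state(); print({k:s[k] for k in('clock','position','ee_rot','contact_force','width')})
for n in('scene','top'):
    cv2.imwrite(f'pics/{n}0.png',manip.get_image(n)[:,:,::-1]); print(n,manip.camera_params(n))
E
```

```text
{'clock': 0.0, 'position': array([0.13245618, 0.55899582, 0.23842209]), 'ee_rot': array([-2.35325757e-04,  1.16116541e-01,  9.93235145e-01, -9.16557837e-04]), 'contact_force': array([-0.23754827, -0.69809525,  0.33697353]), 'width': 0.08522111731561804}
scene {'fx': 580.2770387062442, 'fy': 580.2770387062442, 'cx': 320.9446119904249, 'cy': 247.22295302648058, 'R': array([[ 0.54933038,  0.83542803, -0.01720861],
       [ 0.42976567, -0.30013141, -0.85160003],
       [-0.71661538,  0.4604141 , -0.52390959]]), 't': array([-0.33393618, -0.1305844 ,  1.99925377])}
top {'fx': 441.0404259674046, 'fy': 441.0404259674046, 'cx': 321.831433551084, 'cy': 237.65441303458715, 'R': array([[ 0.02289415, -0.99965315,  0.013017  ],
       [-0.99768959, -0.02367836, -0.06367752],
       [ 0.06396366, -0.01152909, -0.99788563]]), 't': array([-0.01815993,  0.60245728,  1.20073325])}
```

View pics/scene0.png

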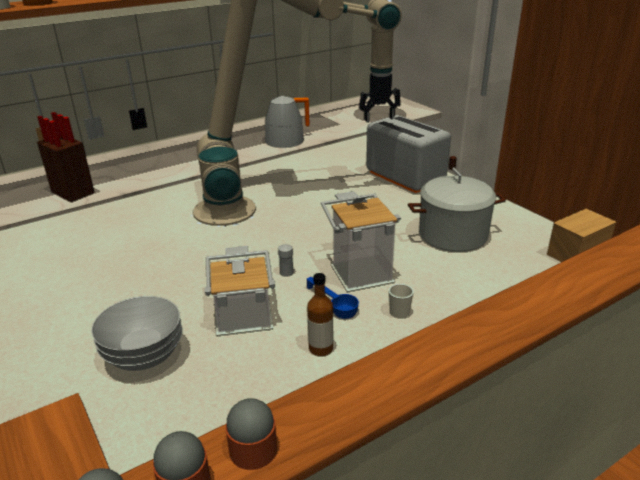

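View pics/top0.png

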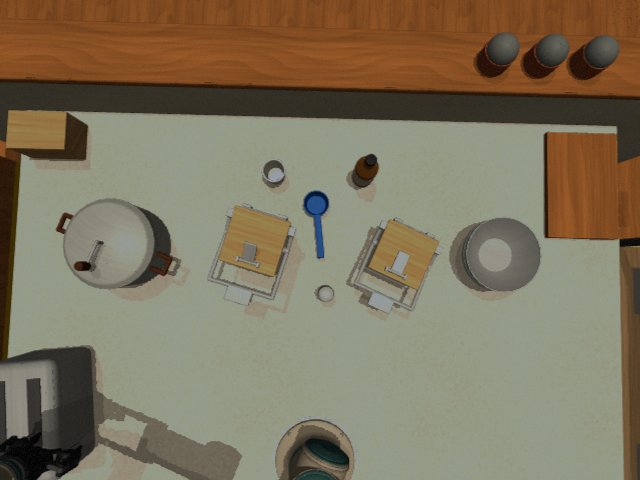

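The scene view shows the tall canister at about (362,240), and the top view shows it at (250,250), with its paddle near (238,295) and its latch near (250,252). I'll enlarge that part of the top view.

Run:
```python
import cv2
i=cv2.imread('pics/top0.png')[190:320,190:340]
cv2.imwrite('pics/crop1.png',cv2.resize(i,None,fx=4.6,fy=4.6,interpolation=cv2.INTER_CUBIC))
```

```text
(no output)
```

View pics/crop1.png

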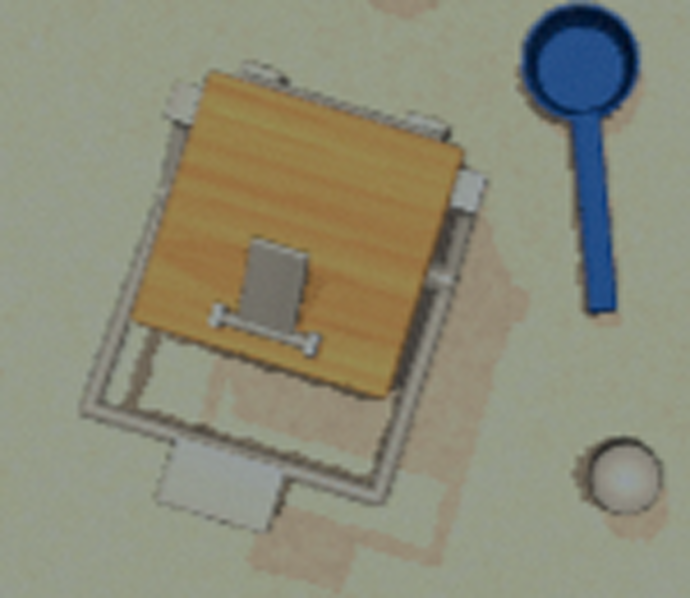

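```bash
cat > h.py <<'E'
import numpy as np, cv2
from rig import manip
from scipy.spatial.transform import Rotation as Ro
def ray(name,uv,z):
    p=manip.camera_params(name); R=np.array(p['R']); t=np.array(p['t'])
    d=R.T@np.array([(uv[0]-p['cx'])/p['fx'],(uv[1]-p['cy'])/p['fy'],1]); c=-R.T@t
    return c+d*(z-c[2])/d[2]
def tool(s):
    w,x,y,z=s['ee_rot']; return Ro.from_quat([x,y,z,w]).as_matrix()
E
python3 - <<'E'
from h import *
f=lambda u,v,z: ray('top',(190+(u+.5)/4.6-.5,190+(v+.5)/4.6-.5),z)
bl,br,fr,fl=[f(u,v,.202) for u,v in((210,72),(464,148),(387,397),(133,320))]
print('lid',bl,br,fr,fl,np.linalg.norm(bl-fl),np.linalg.norm(bl-br))
d=(bl+br-fl-fr)/2; print('yaw lid',np.degrees(np.arctan2(d[1],d[0])), 'c',(bl+br+fl+fr)/4)
e=(bl+fl-br-fr)/2; print('yaw y',np.degrees(np.arctan2(e[1],e[0]))-90)
print('pad',[f(u,v,.188).round(4) for u,v in((178,440),(288,472),(268,530),(157,498))],f(222,485,.188))
c=(bl+br+fl+fr)/4; ux=d/np.linalg.norm(d); print('pad pred',c-ux*.135)
print('hinge',f(265,333,.206), 'tip',[f(278,245,z).round(4) for z in(.23,.237,.243)])
print(tool(manip.get_state()).round(3))
E
```

```text
lid [0.66262919 0.20369133 0.202     ] [0.62669121 0.07266178 0.202     ] [0.49885127 0.10822243 0.202     ] [0.53490275 0.23821355 0.202     ] 0.13230958586577204 0.13586861735315436
yaw lid -15.334997433754571 c [0.5807686  0.15569728 0.202     ]
yaw y -15.418846928704454
pad [array([0.4741, 0.216 , 0.188 ]), array([0.459 , 0.1591, 0.188 ]), array([0.4293, 0.1684, 0.188 ]), array([0.4443, 0.2256, 0.188 ])] [0.45166709 0.19264372 0.188     ]
pad pred [0.45057514 0.19139967 0.202     ]
hinge [0.52983144 0.17047166 0.206     ] tip [array([0.5734, 0.1618, 0.23  ]), array([0.5731, 0.1607, 0.237 ]), array([0.5728, 0.1598, 0.243 ])]
[[-0.973  0.231 -0.001]
 [ 0.231  0.973 -0.002]
 [ 0.    -0.002 -1.   ]]
```

Call:
move_arm --deltas '[[[0,0,-0.05,0,1],[-0.1,-0.07,-0.05,0.017,1],[-0.493,-0.354,-0.05,0.017,1],[-0.493,-0.354,-0.05,0.017,1],[-0.493,-0.354,-0.05,0.017,1],[-0.493,-0.354,-0.05,0.017,1],[-0.493,-0.354,-0.05,0.017,1],[-0.493,-0.354,-0.05,0.017,1],[-0.493,-0.354,-0.05,0.017,1],[-0.493,-0.354,-0.05,0.017,1],[-0.493,-0.354,-0.05,0.017,1],[-0.493,-0.354,0,0.017,1]]]' --squeeze 20

```text
clock: 1.3
position: [0.458, 0.1905, 0.2429]
ee_rot: [0.006, 0.136, 0.991, 0.001]
contact_force: [-0.0, -0.2, -0.5]
width: 0.0001
gripper_force: 0.0
```

Run:
```python
from h import *
s=manip.get_state(); print(s['clock'],s['position'],s['contact_force'],s['width'],s['qd'].round(3)); print(tool(s).round(3))
a=manip.get_image('wrist'); b=manip.get_image('top')[190:320,190:340]
cv2.imwrite('pics/w1.png',np.hstack([cv2.resize(a,(400,300)),cv2.resize(b,(346,300))])[:,:,::-1])
```

```text
1.3 [0.45799032 0.19045732 0.24290628] [-0.02699594 -0.19854996 -0.49746022] 0.0001488149997321055 [ 0.057  0.242  0.858  0.062 -0.975  0.037]
[[-0.963  0.27   0.013]
 [ 0.27   0.963  0.001]
 [-0.012  0.005 -1.   ]]
```

View pics/w1.png

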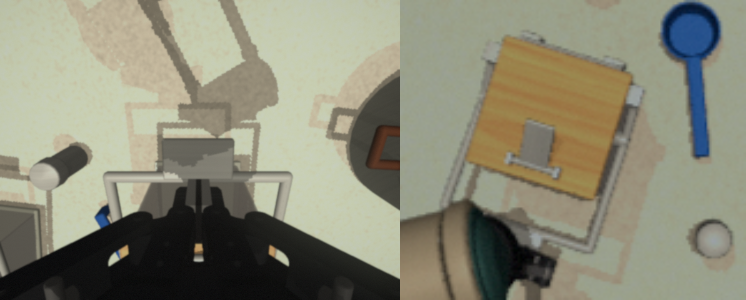

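The wrist half shows the paddle spanning about (163,140) to (234,178), and the shut fingertips ending near (197,185), just behind it. The paddle centre is at about (198,159), which is (317,254) in full pixels. I'll locate it from there.

Run:
```python
from h import *
s=manip.get_state(); print(s['clock'],s['position'],s['qd'].round(2)); R=tool(s);
p=manip.camera_params('wrist'); T=np.array(p['tool_from_camera'])
# image was taken at the moment 1.3: pose then
pos=np.array([.45799,.19046,.24291]); R0=np.array([[-.963,.27,.013],[.27,.963,.001],[-.012,.005,-1]])
for u,v in((198,159),(163,140),(234,178)):
    u*=1.6;v*=1.6
    d=R0@T[:3,:3]@np.array([(u-p['cx'])/p['fx'],(v-p['cy'])/p['fy'],1]); c=pos+R0@T[:3,3]
    print(c+d*(.188-c[2])/d[2])
w=np.array([.4505,.1920,.238])-s['position']; print('to paddle in tool',(R.T@w/.8).round(4)); print(R.round(3))
```

```text
1.4 [0.44817406 0.19093773 0.23478896] [ 0.03 -0.03 -0.08  0.01  0.06  0.  ]
[0.44991888 0.19211504 0.188     ]
[0.42652972 0.16915163 0.188     ]
[0.47471246 0.21705034 0.188     ]
to paddle in tool [-0.0024  0.002  -0.004 ]
[[-0.963  0.268 -0.011]
 [ 0.268  0.963 -0.003]
 [ 0.01  -0.005 -1.   ]]
```

Call:
move_arm --deltas '[[[0,0,0.03,0,1],[0,0,0.045,0,1],[0,0,0.052,0,1],[0,0,0.06,0,1],[0,0,0.068,0,1],[0,0,0.076,0,1],[0,0,0.084,0,1],[0,0,0.092,0,1],[0,0,0.1,0,1],[0,0,0.107,0,1],[0,0,0.112,0,1],[0,0,0.115,0,1]]]'

```text
clock: 2.6
position: [0.4507, 0.1935, 0.1474]
ee_rot: [-0.0, 0.134, 0.991, 0.0]
contact_force: [-3.4, 1.8, 3.7]
width: 0.0001
gripper_force: 3.1
```

Call:
move_arm --deltas '[[[0,0,0.004,0,1],[0,0,0.006,0,1],[0,0,0.008,0,1],[0,0,0.008,0,1]]]'

```text
clock: 3.0
position: [0.4518, 0.1932, 0.1412]
ee_rot: [0.001, 0.134, 0.991, 0.0]
contact_force: [-2.5, 2.2, 5.7]
width: 0.0
gripper_force: 3.3
```

Run:
```python
from h import *
s=manip.get_state(); print(s['clock'],s['position'],s['contact_force'])
a=manip.get_image('scene')[160:310,290:440]; b=manip.get_image('top')[190:320,190:340]
cv2.imwrite('pics/w2.png',np.hstack([cv2.resize(a,(400,400)),cv2.resize(b,(400,400))])[:,:,::-1])
```

```text
3.0 [0.45175853 0.19320233 0.14116655] [-2.52194983  2.23410724  5.73639321]
```

View pics/w2.png

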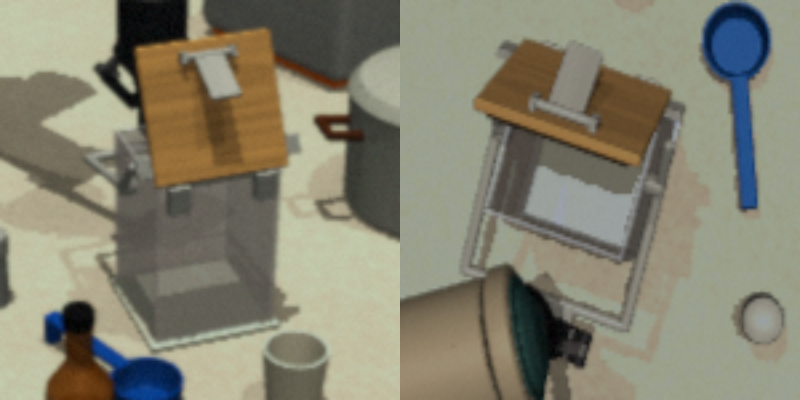

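The lid stands wide open: its front edge is at about (205,40) in the scene half. I'll press a little further to make sure the paddle is at its stop, then hold.

Call:
move_arm --deltas '[[[0,0,0.002,0,1],[0,0,0.004,0,1],[0,0,0.004,0,1],[0,0,0.004,0,1]]]'

```text
clock: 3.5
position: [0.452, 0.1933, 0.1401]
ee_rot: [0.001, 0.134, 0.991, 0.001]
contact_force: [-7.3, 0.9, 19.1]
width: -0.0002
gripper_force: 9.8
```

At the stop the force rises to 19 N. Now I'll hold for over three seconds.

Call:
move_arm --deltas '[[[0,0,0,0,1],[0,0,0,0,1],[0,0,0,0,1],[0,0,0,0,1],[0,0,0,0,1],[0,0,0,0,1],[0,0,0,0,1],[0,0,0,0,1],[0,0,0,0,1],[0,0,0,0,1],[0,0,0,0,1],[0,0,0,0,1]]]'

```text
clock: 4.7
position: [0.452, 0.1932, 0.1401]
ee_rot: [0.001, 0.134, 0.991, 0.001]
contact_force: [-6.0, 2.1, 18.4]
width: 0.0001
gripper_force: 9.8
```

Call:
move_arm --deltas '[[[0,0,0,0,1],[0,0,0,0,1],[0,0,0,0,1],[0,0,0,0,1],[0,0,0,0,1],[0,0,0,0,1],[0,0,0,0,1],[0,0,0,0,1],[0,0,0,0,1],[0,0,0,0,1],[0,0,0,0,1],[0,0,0,0,1]]]'

```text
clock: 5.9
position: [0.452, 0.1933, 0.1401]
ee_rot: [0.001, 0.134, 0.991, 0.001]
contact_force: [-6.4, 1.5, 18.7]
width: -0.0002
gripper_force: 9.8
```

Call:
move_arm --deltas '[[[0,0,0,0,1],[0,0,0,0,1],[0,0,0,0,1],[0,0,0,0,1],[0,0,0,0,1],[0,0,0,0,1],[0,0,0,0,1],[0,0,0,0,1],[0,0,0,0,1],[0,0,0,0,1],[0,0,0,0,1],[0,0,0,0,1]]]'

```text
clock: 7.1
position: [0.452, 0.1932, 0.1401]
ee_rot: [0.001, 0.134, 0.991, 0.001]
contact_force: [-7.4, 1.7, 18.0]
width: 0.0001
gripper_force: 9.8
```

Call:
move_arm --deltas '[[[0,0,-0.0025,0,1],[0,0,-0.005,0,1],[0,0,-0.0075,0,1],[0,0,-0.01,0,1],[0,0,-0.0125,0,1],[0,0,-0.015,0,1],[0,0,-0.0175,0,1],[0,0,-0.02,0,1],[0,0,-0.0225,0,1],[0,0,-0.025,0,1],[0,0,-0.0275,0,1],[0,0,-0.03,0,1]]]'

```text
clock: 8.3
position: [0.4501, 0.1932, 0.1614]
ee_rot: [-0.001, 0.134, 0.991, 0.0]
contact_force: [-4.5, 2.9, 4.9]
width: -0.0001
gripper_force: 3.1
```

Call:
move_arm --deltas '[[[0,0,-0.0025,0,1],[0,0,-0.005,0,1],[0,0,-0.0075,0,1],[0,0,-0.01,0,1],[0,0,-0.0125,0,1],[0,0,-0.015,0,1],[0,0,-0.0175,0,1],[0,0,-0.02,0,1],[0,0,-0.0225,0,1],[0,0,-0.025,0,1],[0,0,-0.0275,0,1],[0,0,-0.03,0,1]]]'

```text
clock: 9.5
position: [0.4513, 0.1928, 0.1859]
ee_rot: [0.0, 0.134, 0.991, -0.0]
contact_force: [-4.1, 1.8, 4.2]
width: -0.0003
gripper_force: 2.5
```

Call:
move_arm --deltas '[[[0,0,-0.0025,0,1],[0,0,-0.005,0,1],[0,0,-0.0075,0,1],[0,0,-0.01,0,1],[0,0,-0.0125,0,1],[0,0,-0.015,0,1],[0,0,-0.0175,0,1],[0,0,-0.02,0,1],[0,0,-0.0225,0,1],[0,0,-0.025,0,1],[0,0,-0.0275,0,1],[0,0,-0.03,0,1]]]'

```text
clock: 10.7
position: [0.4511, 0.193, 0.2099]
ee_rot: [-0.0, 0.134, 0.991, 0.0]
contact_force: [-0.4, 0.0, -1.5]
width: -0.0
gripper_force: 0.0
```

Call:
move_arm --deltas '[[[0,0,-0.05,0,1],[0,0,-0.075,0,1],[-0.05,0,-0.075,0,1],[-0.1,0,-0.075,0,1],[-0.14,0.001,-0.075,0,1],[-0.158,0.001,-0.075,0,1],[-0.158,0.001,-0.075,0,1],[-0.158,0.001,-0.075,0,1]]]'

```text
clock: 11.5
position: [0.5719, 0.1605, 0.2693]
ee_rot: [-0.001, 0.134, 0.991, -0.0]
contact_force: [-0.1, -0.6, -0.7]
width: -0.0002
gripper_force: 0.0
```

Run:
```python
from h import *
s=manip.get_state(); print(s['clock'],s['position'],s['contact_force'])
a=manip.get_image('scene')[150:290,300:440]; b=manip.get_image('wrist')
cv2.imwrite('pics/w3.png',np.hstack([cv2.resize(a,(360,360)),cv2.resize(b[100:,:],(440,360))])[:,:,::-1])
```

```text
11.5 [0.57185946 0.16046672 0.26934631] [-0.08222914 -0.63315546 -0.70235786]
```

View pics/w3.png

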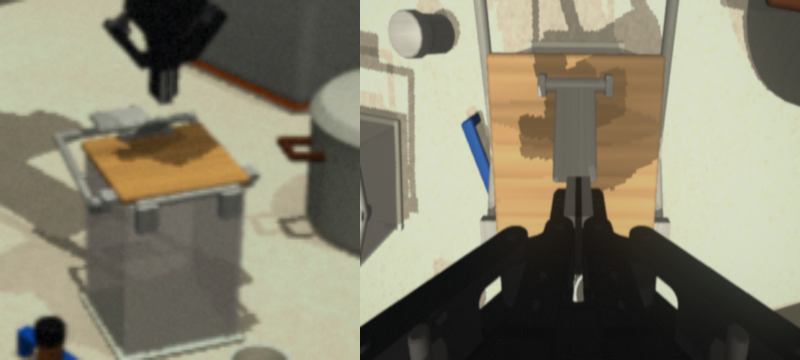

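The lid is shut with its latch still up, and the shut fingertips at (578,180) sit right over the latch tip. Next I'll press it down while easing backward.

Call:
move_arm --deltas '[[[0,0,0.015,0,1],[0,0,0.022,0,1],[0,0,0.028,0,1],[-0.003,0,0.033,0,1],[-0.005,0,0.038,0,1],[-0.007,0,0.043,0,1],[-0.009,0,0.048,0,1],[-0.01,0,0.053,0,1],[-0.011,0,0.058,0,1],[-0.012,0,0.062,0,1],[-0.012,0,0.066,0,1],[-0.012,0,0.066,0,1]]]'

```text
clock: 12.8
position: [0.5824, 0.1577, 0.2166]
ee_rot: [-0.0, 0.134, 0.991, 0.0]
contact_force: [0.8, 0.4, 0.9]
width: 0.0001
gripper_force: 0.2
```

Call:
move_arm --deltas '[[[0,0,0.002,0,1],[0,0,0.003,0,1],[0,0,0.003,0,1]]]'

```text
clock: 13.1
position: [0.5823, 0.1577, 0.2158]
ee_rot: [0.0, 0.134, 0.991, 0.0]
contact_force: [-2.1, -0.5, 5.8]
width: 0.0003
gripper_force: 3.0
```

Call:
move_arm --deltas '[[[0,0,0.002,0,1],[0,0,0.002,0,1],[0,0,0.002,0,1]]]'

```text
clock: 13.4
position: [0.5823, 0.1578, 0.2151]
ee_rot: [0.001, 0.134, 0.991, 0.0]
contact_force: [-3.1, -0.3, 10.1]
width: 0.0001
gripper_force: 5.0
```

Call:
move_arm --deltas '[[[0,0,-0.01,0,1],[0,0,-0.05,0,1],[0,0,-0.1,0,1],[0.05,0,-0.15,0,1],[0.1,0,-0.15,0,1],[0.15,0,-0.15,0,1],[0.2,0,-0.15,0,1],[0.2,0,-0.15,0,1],[0.2,0,-0.15,0,1]]]'

```text
clock: 14.3
position: [0.4276, 0.2003, 0.3334]
ee_rot: [0.001, 0.133, 0.991, 0.0]
contact_force: [-0.3, 0.3, -0.6]
width: 0.0003
gripper_force: 0.0
```

Run:
```python
from h import *
s=manip.get_state(); print(s['clock'],s['position'],s['contact_force'])
a=manip.get_image('scene')[150:290,300:440]; b=manip.get_image('top')[140:320,160:390]
cv2.imwrite('pics/w4.png',np.hstack([cv2.resize(a,(340,340)),cv2.resize(b,(434,340))])[:,:,::-1])
```

```text
14.3 [0.42764134 0.20029336 0.3334481 ] [-0.28697169  0.25007964 -0.59437225]
```

View pics/w4.png

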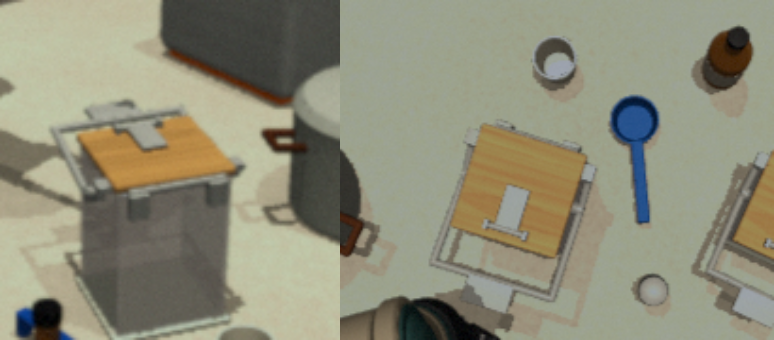

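The latch lies flat on the shut lid: it spans (115,120) to (165,150) in the scene half, with no shadow gap. The neighbouring items look undisturbed and the arm is clear, so I'm handing in.

```bash
python3 -c "
from rig import manip
print(manip.sign_off())"
```

```text
the job is handed in; nothing more can be done
None
```

I opened the tall canister's lid wide, held it for over 3 s, eased it shut over about 3 s and pressed the latch flat; nothing nearby looked disturbed, and I handed the job in with the arm clear at about 14 s.

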